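# Lay out four fossil bones by length for a photograph

### The arm

A 6-joint arm with a two-finger parallel gripper is mounted at the origin on a cart in front of the work surface, level with it; the furniture and walls round the work are solid. World frame = base frame: x ahead of the robot, y to its left, z up, the work surface at z = 0. Lengths are in m, angles in rad, forces in N, time in s.
With the tool pointing down it reaches from about 0.375 to 0.975 m from the base axis. Payload 3.8 kg.
Tool frame: the origin (TCP) lies midway between the tips of the shut fingers; the grasp point (between the pads) lies 19 mm behind it; z points along the fingers, y is the line along which they close (so a half turn about z gives the same grasp; the last joint's range is limited). The gripper opens to 85 mm and grips with 20 to 120 N. Pads are 22 mm wide; open, the fingers measure 114 mm over their backs; the gripper's body (76 mm by 85 mm) begins 54 mm behind the grasp point. The pads swing forward as they close: fully open they stand 13 mm farther back than shut.
Start: joints at [-0.037, 0.264, 1.604, -0, 1.274, -0.037], TCP at [0.675, -0, 0.231] pointing down, gripper open.
Joint ranges: [-2.63, 2.63], [-0.94, 2.18], [0.31, 2.57], [-1.31, 4.45], [0, 2.66], [-2.55, 2.55]. Speed limits (rad/s): [2.57, 2.57, 3.14, 3.14, 3.14, 3.14].

### API

Orientations are given as a rotation vector (axis times angle).
In Python, from workcell import bot gives the robot as it stands.
- The arm moves only by the tool step_arm, never from a script. Its argument "motion" is a list of rows, each a list of 5 numbers: the finger opening in cm, from 0 to 8.54, then the shift along the tool's x, y, z in cm, then the turn about the tool's z in degrees. In form: [[claw, dx, dy, dz, twist], ...]. A call has 1 to 20 rows; each row is the pose to reach, as a shift and turn from the pose commanded when the call began, along the tool's axes at that moment; what a row does not reach only later rows make up. A row lasts 1/10 s, in which the tool goes at most 50 mm and 8.59 degrees, less where a joint would pass 70% of its speed; a pose out of reach is approached as far as the arm can. A call with a gripper value outside its range is refused whole. The fingers move at their own pace and stop on an object; "force" is the grip in N (left out, the last holds). Time passes only in rows, so rows that repeat a pose let the fingers close. It gives the time, the measured TCP pose, the force, the opening and the grip force at its end, in the units of the state.
- bot.read_state(): the state, without advancing time (a new reading comes with each control period).
- bot.read_camera(name): name is "scene" or "side" or "wrist"; returns (picture, depth): 400x640x3 uint8, red, green, blue; 400x640 float32, m along the optical axis (not along the pixel's ray), 0 where there is no reading.
- bot.calibration(name): a dict with "mtx" (3x3 intrinsics, pixels), "origin" and "orientation" of the camera in the world; the wrist camera has in their place "T_tool_cam" (4x4, takes a point from camera to tool coordinates, whose origin is the TCP and whose axes are the flange's). Camera axes: x right, y up, looking along -z (the intrinsics and any distortion apply to the point x, -y, -z); pixel columns grow to the right and rows downward; lengths in m; the calibration is good to about 2 mm. A picture is of the moment at which its call begins: read the wrist's pose just before it. calibration takes no time and is no camera call.
- bot.finish_job(): hands the job in; it is judged then, once.
The state is a dict: "time": time; "q": joint angles; "joint_vel": joint speeds; "joint_torque": joint torques, N m; "tool_pos": TCP position; "tcp_rot": TCP orientation; "wrist_force": force on the tool from outside, world axes, zero at the start; "torque": the same for the moment, N m; "width": opening from 0.0 (shut) to 1.0 (fully open); "grip_force": force on a finger pad.
Only numpy, scipy, OpenCV 4.12 (cv2) and the standard library are available. Lean on these libraries where they do the work, as an engineer would, in place of code of your own. Each camera call takes 0.05 s, during which the arm holds its last target. There are 200 camera calls.

### The job

Lay the four small bones out for the photograph, one on each of the four felt-topped pads, in order of length: the shortest on the pad at the end of the row where the putty tin stands, the longest at the end where the tape roll lies. Centre each bone on its pad, lying flat the same way up as now, with the two longest lying straight along their pads (across the row); leave the tin, the roll and the pads where they are.

Things in the scene. Friction and masses are not known exactly. Their poses are not given: they have to be found in the camera images.
- bone_1: Shortest bone: a brown fossil molar, 27 long, 20 wide, 20 high (mm). Origin: centre of its underside (z = 0 of the body when it lies as at the start, which is also how it must lie at the end); its own y axis is its length, x its width, z up. Loose, light. Grasp it across its width at the middle, from above.
- bone_2: Second shortest: a stubby red-brown bone chip, 45 long, 37 wide, 16 high (mm). Origin: centre of its underside (z = 0 of the body when it lies as at the start, which is also how it must lie at the end); its own y axis is its length, x its width, z up. Loose, light. Grasp it across its width at the middle, from above.
- bone_3: Second longest: a slim dark brown bone chip with knobby ends, 65 long, 28 wide, 16 high (mm). Origin: centre of its underside (z = 0 of the body when it lies as at the start, which is also how it must lie at the end); its own y axis is its length, x its width, z up. Loose, light. Grasp it across its width at the middle, from above.
- bone_4: Longest: a slender curved rib piece, 103 long, 22 wide, 16 high (mm); laid along a pad it overhangs both ends by about 11 mm. Origin: centre of its underside (z = 0 of the body when it lies as at the start, which is also how it must lie at the end); its own y axis is its length, x its width, z up. Loose, light. Grasp it across its width at the middle, from above.
- pad_a: One of four alike fixed pads in a row: wooden block 80 mm long (x axis, across the row), 44 wide (y, along the row), grey felt top 14 mm above the desk; about 85 mm apart, centre to centre. Origin: centre of underside. An end pad of the row, the leftmost seen from the robot. (Beware of the clamp stand to its left, nearer the robot: a thin fixed rod 410 mm high at x = 0.35, y = 0.105.)
- pad_b: One of four alike fixed pads in a row: wooden block 80 mm long (x axis, across the row), 44 wide (y, along the row), grey felt top 14 mm above the desk; about 85 mm apart, centre to centre. Origin: centre of underside. Next to pad_a.
- pad_c: One of four alike fixed pads in a row: wooden block 80 mm long (x axis, across the row), 44 wide (y, along the row), grey felt top 14 mm above the desk; about 85 mm apart, centre to centre. Origin: centre of underside. Between pad_b and pad_d.
- pad_d: One of four alike fixed pads in a row: wooden block 80 mm long (x axis, across the row), 44 wide (y, along the row), grey felt top 14 mm above the desk; about 85 mm apart, centre to centre. Origin: centre of underside. The other end pad, the rightmost.
- tin: Round white putty tin with a red lid, 62 across, 26 high (mm), loose, about 100 mm (centre to centre) beyond one end pad of the row (which end varies): the short end. Origin: centre of its underside, on the desk.
- roll: Roll of masking tape lying flat, 84 across, 19 high (mm), loose, about 100 mm beyond the other end pad: the long end. Origin: centre of its underside, on the desk. (A rounded lump of rock, 57 x 70 x 40 high, lies behind the bones and is no part of the job.)

How it is judged:
At the end, for the whole second after the job is handed in: From the tin's end to the roll's end: shortest to longest bone, each origin within 15 mm (horizontal) of its pad's centre, underside 10 to 20 mm above the desk, upright within 0.35 rad, at rest; the two longest within 0.30 rad of their pad's length (the other two: any direction) (((horizontal distance between tin and pad_a below 0.15 m and horizontal distance between bone_1 and pad_a below 0.015 m and z of bone_1 in the frame of pad_a between 0.01 and 0.02 m and horizontal distance between bone_2 and pad_b below 0.015 m and z of bone_2 in the frame of pad_b between 0.01 and 0.02 m and horizontal distance between bone_3 and pad_c below 0.015 m and z of bone_3 in the frame of pad_c between 0.01 and 0.02 m and angle between the y axis of bone_3 and the x axis of pad_c, either way round below 0.3 rad and horizontal distance between bone_4 and pad_d below 0.015 m and z of bone_4 in the frame of pad_d between 0.01 and 0.02 m and angle between the y axis of bone_4 and the x axis of pad_d, either way round below 0.3 rad) or (horizontal distance between tin and pad_d below 0.15 m and horizontal distance between bone_1 and pad_d below 0.015 m and z of bone_1 in the frame of pad_d between 0.01 and 0.02 m and horizontal distance between bone_2 and pad_c below 0.015 m and z of bone_2 in the frame of pad_c between 0.01 and 0.02 m and horizontal distance between bone_3 and pad_b below 0.015 m and z of bone_3 in the frame of pad_b between 0.01 and 0.02 m and angle between the y axis of bone_3 and the x axis of pad_b, either way round below 0.3 rad and horizontal distance between bone_4 and pad_a below 0.015 m and z of bone_4 in the frame of pad_a between 0.01 and 0.02 m and angle between the y axis of bone_4 and the x axis of pad_a, either way round below 0.3 rad)) and linear speed of each of bone_1, bone_2, bone_3, bone_4 below 0.02 m/s and angle between each of bone_1, bone_2, bone_3, bone_4's own z axis and vertical below 0.35 rad); the robot touches nothing.
It fails at once if the tin is pushed away more than 20 mm (distance of tin from where it was at the start of the episode above 0.02 m).
It fails at once if the tape roll is pushed away more than 20 mm (distance of roll from where it was at the start of the episode above 0.02 m).
It also fails if it takes over 120 s, if anything falls off the work surface, if the arm or the gripper's body presses on something with over 40 N, if the wrist force passes 120 N, or if a joint passes its speed limit or range.

## Working session

There is one attempt and no reset: what is moved stays moved. The work goes in short steps, Python scripts to look and compute and a tool call to move; the robot and the scene stay as the last step left them, time stands still between calls to the robot, and variables do not carry over. Pictures are saved under pics/ and viewed, at most 14 in all, crops included, and the job is handed in when it is done.

Besides the shell and the picture viewer there is one more tool, called after "Emit:" in YAML: its name, and indented under it one key for each argument. step_arm: Moves the arm, as the interface text tells. Its arguments: {"type":"object","properties":{"motion":{"type":"array","items":{"type":"array","items":{"type":"number"}}},"force":{"type":"number"}},"required":["motion"]}

```bash
mkdir -p pics
cat > h.py <<'E'
import numpy as np,cv2
from scipy.spatial.transform import Rotation as R
from workcell import bot
def cam(name):
    s=bot.read_state(); im,d=bot.read_camera(name); c=bot.calibration(name)
    if name=="wrist":
        T=np.eye(4);T[:3,:3]=R.from_rotvec(s["tcp_rot"]).as_matrix();T[:3,3]=s["tool_pos"]
        T=T@np.array(c["T_tool_cam"])
    else:
        T=np.eye(4);o=np.array(c["orientation"]);T[:3,:3]=o if o.shape==(3,3) else R.from_rotvec(o).as_matrix();T[:3,3]=c["origin"]
    return im,d,np.array(c["mtx"]),T
def cloud(d,K,T):
    v,u=np.indices(d.shape)
    p=np.stack([(u-K[0,2])/K[0,0]*d,-(v-K[1,2])/K[1,1]*d,-d],-1)
    w=p@T[:3,:3].T+T[:3,3]; w[d==0]=np.nan
    return w
E
python3 - <<'E'
from h import *
for n in("scene","wrist"):
    im,d,K,T=cam(n); np.savez(f"{n}0.npz",im=im,d=d,K=K,T=T); cv2.imwrite(f"pics/{n}0.png",im[...,::-1])
print(bot.calibration("scene"),bot.calibration("wrist"),bot.read_state())
E
```

```text
{'mtx': array([[412.44142812,   0.        , 322.14925166],
       [  0.        , 412.44142812, 195.39772773],
       [  0.        ,   0.        ,   1.        ]]), 'origin': array([ 0.15085625, -0.60400224,  0.66486954]), 'orientation': array([ 0.72414207, -0.25418094, -0.69369407])} {'mtx': array([[279.25028329,   0.        , 323.69710275],
       [  0.        , 279.25028329, 200.7278539 ],
       [  0.        ,   0.        ,   1.        ]]), 'T_tool_cam': array([[ 4.12380101e-04,  9.59803762e-01,  2.80671637e-01,
         7.11738351e-02],
       [ 9.99999899e-01, -4.45505984e-04,  5.42208680e-05,
         6.55099105e-04],
       [ 1.77082287e-04,  2.80671586e-01, -9.59803849e-01,
        -1.42350539e-01],
       [ 0.00000000e+00,  0.00000000e+00,  0.00000000e+00,
         1.00000000e+00]])} {'time': 0.1, 'q': array([-3.68953330e-02,  2.64684565e-01,  1.60524049e+00,  4.67018153e-06,
        1.27370611e+00, -3.69231113e-02]), 'joint_vel': array([-0.0004711 , -0.00139909, -0.00054677, -0.00108457, -0.00050589,
        0.00052976]), 'joint_torque': array([ 2.96398039e-04, -5.16707003e+01, -3.68589377e+01,  1.30520286e-05,
        6.22219843e-03,  5.24967299e-05]), 'tool_pos': array([6.74337350e-01, 2.73144890e-05, 2.30080327e-01]), 'tcp_rot': array([-2.22035330e+00, -2.22041193e+00,  2.17295208e-03]), 'wrist_force': array([ 0.13461753,  0.44058563, -0.73416404]), 'torque': array([0.00815594, 0.0021253 , 0.02166845]), 'grip_force': 0.0, 'width': 0.9932136651351002}
```

View pics/scene0.png

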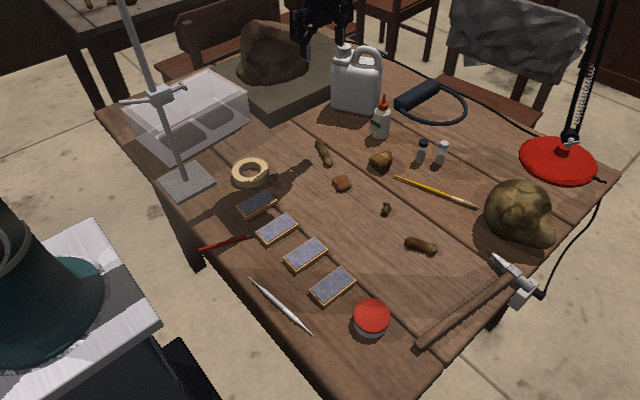

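View pics/wrist0.png

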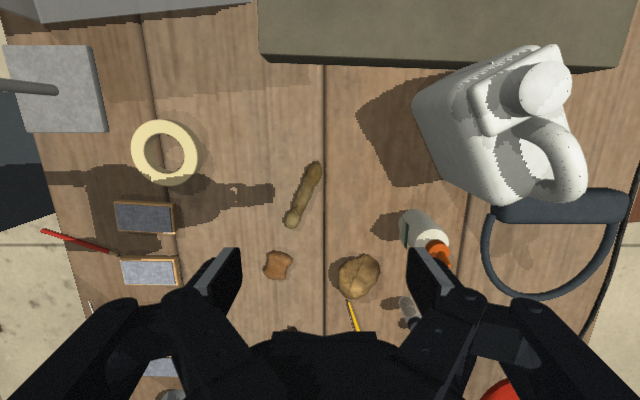

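The scene view shows the tin (372,315) beyond the right pad d (333,285), and the roll (250,172) beyond pad a (257,206). Rib is at (324,152), chip 2 at (342,183), molar at (386,209) and bone 3 at (421,246). The order is therefore d=1, c=2, b=3, a=4.

```bash
cat >> h.py <<'E'
def seg(w,u,v,zmin,r=70,zmax=.05):
    "component at pixel u,v of points above zmin: centre of min-area rect, size, long-axis yaw(deg)"
    m=((w[...,2]>zmin)&(w[...,2]<zmax)).astype(np.uint8)
    n,l,st,ce=cv2.connectedComponentsWithStats(m,connectivity=4)
    win=l[v-4:v+5,u-4:u+5]; k=win[win>0]
    if len(k)==0: return None
    k=np.bincount(k).argmax(); P=w[l==k]
    (c,s,a)=cv2.minAreaRect((P[:,:2]*1000).astype(np.float32))
    if s[0]<s[1]: a+=90
    return np.round(c,1),np.round(sorted(s),1),round((a+90)%180-90,1),np.round(P[:,2].max()*1000,1),len(P),np.round(np.median(P,0)*1000,1)
E
python3 - <<'E'
from h import *
z=np.load("scene0.npz");w=cloud(z['d'],z['K'],z['T'])
for n,u,v,h in[("a",257,206,.006),("b",277,229,.006),("c",306,254,.006),("d",333,285,.006),("b4",324,152,.005),("b2",342,184,.005),("b1",386,209,.005),("b3",421,246,.005),("tin",372,315,.006),("roll",240,180,.006)]: print(n,w[v,u].round(3),seg(w,u,v,h))
print(w[230,360],w[200,350])
z=np.load("wrist0.npz");w=cloud(z['d'],z['K'],z['T'])
for n,u,v,h in[("a",144,217,.006),("b",149,271,.006),("b4",303,195,.005),("b2",277,265,.005),("roll",140,150,.006)]: print(n,w[v,u].round(3),seg(w,u,v,h))
E
```

```text
a [ 0.421 -0.071  0.015] (array([426.5, -59.7]), array([47., 80.]), -3.7, np.float64(17.7), 632, array([424.3, -63.7,  13.9]))
b [ 0.415 -0.148  0.015] (array([ 417.4, -143.5]), array([45.2, 79.5]), -1.5, np.float64(17.3), 729, array([ 414.8, -147.6,   13.9]))
c [ 0.42  -0.234  0.014] (array([ 421.3, -230.8]), array([45.1, 80.6]), -1.5, np.float64(18.3), 849, array([ 418. , -233.3,   13.9]))
d [ 0.413 -0.318  0.013] (array([ 413.1, -315.9]), array([44.8, 80.5]), -1.0, np.float64(17.3), 1004, array([ 409.9, -318.4,   13.8]))
b4 [ 0.64  -0.037  0.014] (array([644.3, -31.4]), array([20.3, 95.8]), 65.9, np.float64(16.9), 219, array([642. , -33. ,  12.6]))
b2 [ 0.597 -0.145  0.016] (array([ 604.2, -136.9]), array([33.6, 41.8]), 69.8, np.float64(17.7), 213, array([ 601.1, -140. ,   13.3]))
b1 [ 0.616 -0.259  0.015] (array([ 618.7, -257.5]), array([18.4, 26.4]), 32.6, np.float64(21.3), 93, array([ 617.5, -258.5,   14.2]))
b3 [ 0.596 -0.369  0.014] (array([ 599.6, -365.8]), array([25.4, 63.5]), -63.2, np.float64(18.3), 346, array([ 598.9, -366.8,   12.7]))
tin [ 0.419 -0.408  0.023] (array([
[... 294 characters left out ...]
e-01 -1.81291049e-01  3.11266777e-04]
a [ 0.43  -0.057  0.015] (array([427.8, -58.4]), array([44.1, 81.2]), -3.8, np.float64(16.1), 1836, array([430.9, -56.8,  13.4]))
b [ 0.421 -0.14   0.013] (array([ 419. , -142.2]), array([44.4, 80.6]), -1.4, np.float64(16.2), 1569, array([ 421.6, -139.3,   13.3]))
b4 [ 0.647 -0.026  0.013] (array([645.8, -28.2]), array([ 20.9, 101.2]), 64.7, np.float64(16.9), 971, array([646.9, -24.9,  11.9]))
b2 [ 0.608 -0.129  0.014] (array([ 606.6, -134.1]), array([36. , 43.8]), 70.1, np.float64(16.7), 592, array([ 606.6, -130.3,   12.5]))
roll [0.444 0.034 0.019] (array([472.9,  29.8]), array([83.3, 83.6]), -21.7, np.float64(21.5), 2698, array([473.1,  32.5,  18.5]))
```

Emit:
step_arm:
  motion:
    - [5,-2.8,-2.8,5,25]
    - [5,-2.8,-2.8,10,25]
    - [5,-2.8,-2.8,15,25]
    - [5,-2.8,-2.8,17,25]
    - [5,-2.8,-2.8,17,25]
    - [5,-2.8,-2.8,19,25]
    - [5,-2.8,-2.8,20.5,25]
    - [5,-2.8,-2.8,21.5,25]
    - [5,-2.8,-2.8,22.2,25]
    - [5,-2.8,-2.8,22.6,25]
    - [5,-2.8,-2.8,22.6,25]
  force: 40

```text
time: 1.2
tool_pos: [0.6469, -0.0279, 0.0052]
tcp_rot: [-2.649, -1.688, 0.0]
wrist_force: [0.1, 0.4, 0.9]
width: 0.585
grip_force: 0.0
```

Run:
```python
from h import *
im,d,K,T=cam("wrist"); cv2.imwrite("pics/w1.png",im[...,::-1])
```

```text
(no output)
```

View pics/w1.png

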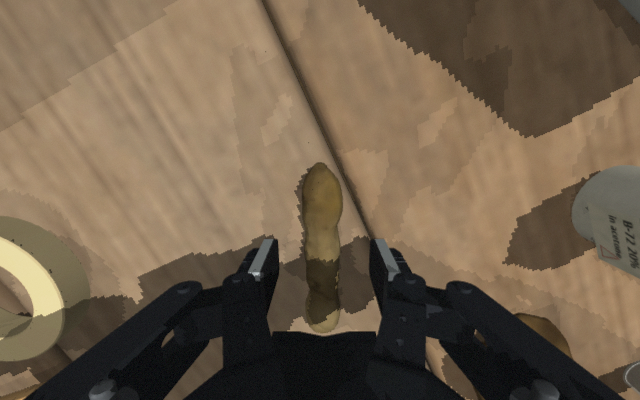

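The rib lies aligned and centred between the fingers at about (322,245). Closing and lifting now.

Emit:
step_arm:
  motion:
    - [1,0,0,0,0]
    - [1,0,0,0,0]
    - [1,0,0,0,0]
    - [1,0,0,0,0]
    - [1,0,0,0,0]
    - [1,0,0,0,0]
    - [1,0,0,-1,0]
    - [1,0,0,-3,0]
    - [1,0,0,-6,0]
    - [1,0,0,-8,0]
    - [1,0,0,-8,0]
  force: 40

```text
time: 2.35
tool_pos: [0.6497, -0.0282, 0.0893]
tcp_rot: [2.646, 1.686, 0.008]
wrist_force: [1.3, -0.2, -0.1]
width: 0.221
grip_force: 38.8
```

```bash
cat >> h.py <<'E'
def plan(x,y,z,closing):
    "shift cm in tool axes, twist deg; closing = world yaw of tool y (deg)"
    s=bot.read_state();M=R.from_rotvec(s["tcp_rot"]).as_matrix();p=s["tool_pos"]
    yaw=np.degrees(np.arctan2(M[1,1],M[0,1])); d=M.T@(np.array([x,y,z])-p)*100
    print("pos",np.round(p,4),"yaw",round(yaw,1),"grip",round(s["grip_force"],1),"w",round(s["width"],3),"q6",round(s["q"][5],2),"->",d.round(2),"twist",round((yaw-closing+180)%360-180,1))
E
python3 - <<'E'
from h import *
plan(.4278,-.0584,.019,-93)
im,d,K,T=cam("wrist"); cv2.imwrite("pics/w2.png",im[...,::-1])
w=cloud(d,K,T); print(w[220:340:15,322].round(3))
E
```

```text
pos [ 0.6497 -0.0282  0.0893] yaw -25.0 grip 38.8 w 0.221 q6 0.35 -> [-12.13 -18.88   6.89] twist 68.0
[[ 0.659 -0.008  0.098]
 [ 0.655 -0.016  0.096]
 [ 0.651 -0.024  0.097]
 [ 0.648 -0.032  0.096]
 [ 0.644 -0.04   0.097]
 [ 0.64  -0.049  0.096]
 [ 0.635 -0.059  0.094]
 [ 0.631 -0.067  0.096]]
```

View pics/w2.png

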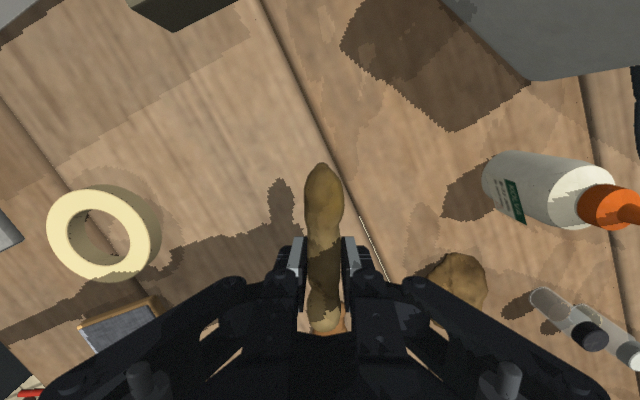

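The rib is held straight between the pads (322,250). Carrying it over pad a.

Emit:
step_arm:
  motion:
    - [1,-3,-4,0,8]
    - [1,-6,-8,0,16]
    - [1,-9,-12.5,0,24]
    - [1,-11,-16,0,32]
    - [1,-12.1,-18.9,0,40]
    - [1,-12.1,-18.9,0,48]
    - [1,-12.1,-18.9,0,56]
    - [1,-12.1,-18.9,0,64]
    - [1,-12.1,-18.9,1,68]
    - [1,-12.1,-18.9,3,68]
    - [1,-12.1,-18.9,4,68]
    - [1,-12.1,-18.9,4,68]
    - [1,-12.1,-18.9,4,68]
    - [1,-12.1,-18.9,4,68]

```text
time: 3.8
tool_pos: [0.425, -0.0579, 0.0457]
tcp_rot: [3.14, -0.082, 0.001]
wrist_force: [0.5, -0.1, 0.5]
width: 0.219
grip_force: 38.9
```

Run:
```python
from h import *
plan(.4278,-.0584,.019,-93)
im,d,K,T=cam("wrist"); cv2.imwrite("pics/w3.png",im[...,::-1])
plan(.4278,-.0584,.019,-93)
```

```text
pos [ 0.425  -0.0579  0.0457] yaw -93.0 grip 38.9 w 0.219 q6 1.43 -> [0.28 0.04 2.67] twist 0.0
pos [ 0.4252 -0.0579  0.0459] yaw -93.0 grip 38.9 w 0.221 q6 1.43 -> [0.26 0.03 2.69] twist -0.0
```

View pics/w3.png

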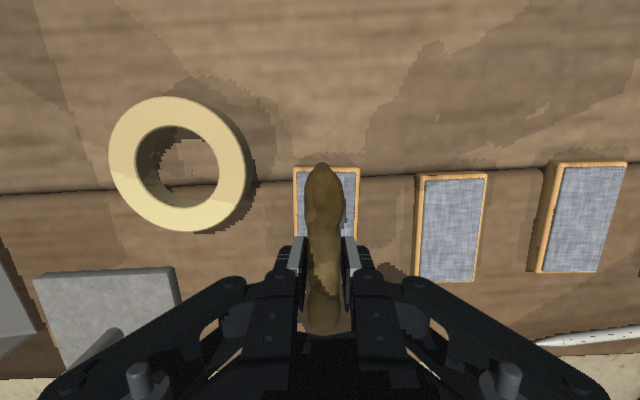

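Rib lies along pad a and is centred in y. I'll check the lengthwise position.

Run:
```python
from h import *
im,d,K,T=cam("wrist"); w=cloud(d,K,T)
print(w[156:176:2,322].round(4)); print(w[164:180:2,303].round(4)); print(w[169:190:2,455].round(4));
for u,v in((452,230),(580,220)):print(seg(w,u,v,.006))
```

```text
[[ 4.734e-01 -5.950e-02 -8.000e-04]
 [ 4.720e-01 -5.940e-02 -8.000e-04]
 [ 4.707e-01 -5.930e-02 -3.000e-04]
 [       nan        nan        nan]
 [ 4.750e-01 -5.980e-02  4.510e-02]
 [ 4.742e-01 -5.980e-02  4.630e-02]
 [ 4.733e-01 -5.980e-02  4.700e-02]
 [ 4.728e-01 -5.970e-02  5.010e-02]
 [ 4.717e-01 -5.970e-02  4.980e-02]
 [ 4.709e-01 -5.970e-02  5.100e-02]]
[[ 4.687e-01 -4.630e-02 -2.000e-04]
 [ 4.687e-01 -4.690e-02  8.400e-03]
 [ 4.678e-01 -4.700e-02  1.040e-02]
 [ 4.666e-01 -4.700e-02  1.130e-02]
 [ 4.658e-01 -4.710e-02  1.420e-02]
 [ 4.645e-01 -4.700e-02  1.400e-02]
 [ 4.632e-01 -4.690e-02  1.350e-02]
 [ 4.619e-01 -4.680e-02  1.360e-02]]
[[ 0.4596 -0.1502 -0.002 ]
 [ 0.4574 -0.1522 -0.006 ]
 [ 0.4588 -0.1462  0.0073]
 [ 0.4581 -0.1448  0.0105]
 [ 0.4572 -0.1441  0.0121]
 [ 0.4558 -0.1443  0.012 ]
 [ 0.4548 -0.1438  0.0133]
 [ 0.4537 -0.1435  0.0142]
 [ 0.4526 -0.1433  0.0148]
 [ 0.4509 -0.144   0.0135]
 [ 0.4495 -0.1443  0.0131]]
(array([ 419.1, -143. ]), array([45. , 80.2]), -0.6, np.float64(16.0), 7114, array([ 424.8, -141.3,   13.5]))
(array([ 422.7, -229.5]), array([46.5, 80. ]), -2.4, np.float64(16.1), 7859, array([ 427.5, -225.6,   13.4]))
```

Emit:
step_arm:
  motion:
    - [1,0.3,0,0.5,0]
    - [1,0.3,0,1,0]
    - [1,0.3,0,1.5,0]
    - [1,0.3,0,1.9,0]
    - [1,0.3,0,2.2,0]
    - [1,0.3,0,2.3,0]
    - [1,0.3,0,2.3,0]

```text
time: 4.6
tool_pos: [0.4274, -0.0579, 0.022]
tcp_rot: [-3.14, 0.082, 0.001]
wrist_force: [0.3, -0.0, -0.2]
width: 0.219
grip_force: 38.9
```

Run:
```python
from h import *
plan(.4278,-.0584,.019,-93)
im,d,K,T=cam("wrist"); w=cloud(d,K,T)
P=w[160:245,300:345].reshape(-1,3);P=P[(P[:,2]>.018)]
print(P.max(0),P[:,2].max(),np.percentile(P[:,2],[50,90]))
```

```text
pos [ 0.4274 -0.0579  0.022 ] yaw -93.0 grip 38.9 w 0.219 q6 1.43 -> [0.05 0.04 0.3 ] twist -0.0
[ 0.47791947 -0.04609798  0.03608879] 0.03608878957998263 [0.02819448 0.03040117]
```

Emit:
step_arm:
  motion:
    - [1,0,0,0.15,0]
    - [1,0,0,0.25,0]
    - [1,0,0,0.25,0]

```text
time: 4.95
tool_pos: [0.4278, -0.058, 0.0201]
tcp_rot: [3.14, -0.082, 0.0]
wrist_force: [-0.8, 0.1, 3.3]
width: 0.222
grip_force: 39.5
```

Emit:
step_arm:
  motion:
    - [3.8,0,0,0,0]
    - [3.8,0,0,0,0]
    - [3.8,0,0,0,0]
    - [3.8,0,0,0,0]
    - [3.8,0,0,-1,0]
    - [3.8,0,0,-3,0]
    - [3.8,0,0,-6,0]
    - [3.8,0,0,-10,0]
    - [3.8,0,0,-10,0]
    - [3.8,0,0,-10,0]

```text
time: 5.95
tool_pos: [0.4289, -0.0582, 0.1216]
tcp_rot: [3.14, -0.082, 0.006]
wrist_force: [-0.6, -0.0, -0.2]
width: 0.444
grip_force: 0.0
```

Run:
```python
from h import *
plan(.6015,-.3635,.13,-153)
im,d,K,T=cam("wrist"); w=cloud(d,K,T);cv2.imwrite("pics/w4.png",im[...,::-1])
```

```text
pos [ 0.4289 -0.0582  0.1216] yaw -93.0 grip 0.0 w 0.444 q6 1.43 -> [18.84 29.59 -0.75] twist 60.0
```

View pics/w4.png

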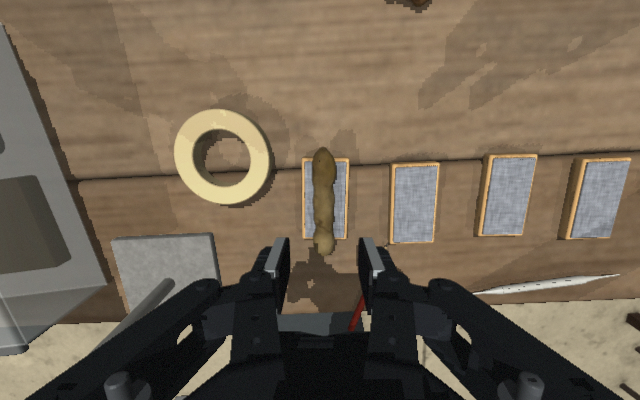

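The rib is centred and straight on pad a (rows 147–253, pad rows 157–240). On to bone 3.

Emit:
step_arm:
  motion:
    - [5.5,4,4,-1,8]
    - [5.5,7,8,-1,16]
    - [5.5,10,12,-1,24]
    - [5.5,13,16,-1,32]
    - [5.5,16,20,-1,40]
    - [5.5,18.8,24,-1,48]
    - [5.5,18.8,28,-1,56]
    - [5.5,18.8,29.6,-1,60]
    - [5.5,18.8,29.6,-1,60]
    - [5.5,18.8,29.6,-1,60]
    - [5.5,18.8,29.6,-1,60]

```text
time: 7.1
tool_pos: [0.5991, -0.3616, 0.1285]
tcp_rot: [-2.68, 1.639, 0.004]
wrist_force: [0.4, 0.1, 0.8]
width: 0.649
grip_force: 0.0
```

Run:
```python
from h import *
im,d,K,T=cam("wrist"); w=cloud(d,K,T);cv2.imwrite("pics/w5.png",im[...,::-1]);np.save("w.npy",w)
m=((w[...,2]>.005)&(w[...,2]<.05)).astype(np.uint8)
n,l,st,ce=cv2.connectedComponentsWithStats(m,connectivity=4)
for i in range(1,n):
    if st[i,4]>300:
        P=w[l==i];c,s,a=cv2.minAreaRect((P[:,:2]*1000).astype(np.float32));print(ce[i].round(),st[i,4],np.round(c,1),np.round(s,1),round(a,1),P[:,2].max().round(3))
plan(.6015,-.3635,.004,-153)
```

```text
[430.  68.] 7207 [ 561.1 -501.2] [246.  51.] 3.2 0.022
[163. 172.] 1695 [ 739.3 -290.5] [ 10.9 196.8] 17.7 0.012
[322. 189.] 1493 [ 603.2 -365.6] [26.8 63.6] 24.7 0.017
[ 41. 206.] 1286 [ 826.5 -239.7] [15.1 22.9] 46.6 0.05
[509. 237.] 3688 [ 419.8 -408.3] [62.4 61.6] 27.1 0.027
[ 65. 250.] 1149 [ 798.  -204.1] [17.5 23. ] 54.1 0.05
[123. 306.] 879 [ 734.4 -158.8] [51.6 17.8] 41.9 0.039
[ 42. 345.] 2293 [791.5 -79. ] [30.7 50.3] 56.4 0.05
pos [ 0.5994 -0.3616  0.129 ] yaw -152.9 grip 0.0 w 0.645 q6 2.09 -> [ 0.29 -0.11 12.5 ] twist 0.1
```

View pics/w5.png

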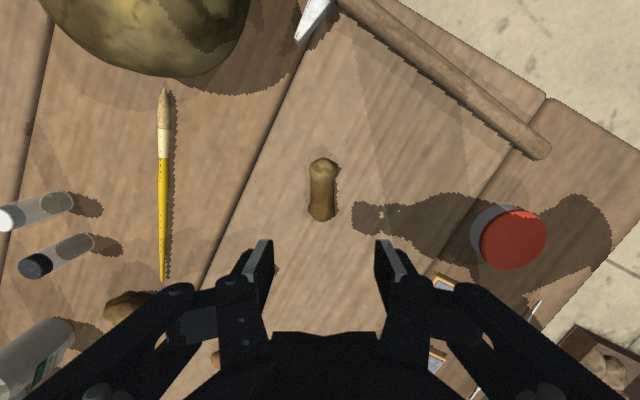

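Emit:
step_arm:
  motion:
    - [5.5,0.5,-0.2,4,2]
    - [5.5,0.5,-0.2,8,2]
    - [5.5,0.5,-0.2,10,2]
    - [5.5,0.5,-0.2,11.5,2]
    - [5.5,0.5,-0.2,12.2,2]
    - [5.5,0.5,-0.2,12.5,2]
    - [5.5,0.5,-0.2,12.5,2]
    - [1,0.5,-0.2,12.5,2]
    - [1,0.5,-0.2,12.5,2]
    - [1,0.5,-0.2,12.5,2]
    - [1,0.5,-0.2,12.5,2]
    - [1,0.5,-0.2,12.5,2]
    - [1,0.5,-0.2,12.5,2]
    - [1,0.5,-0.2,11.5,2]
    - [1,0.5,-0.2,9,2]
    - [1,0.5,-0.2,5,2]
    - [1,0.5,-0.2,5,2]
    - [1,0.5,-0.2,5,2]
  force: 40

```text
time: 8.95
tool_pos: [0.605, -0.3677, 0.0822]
tcp_rot: [2.649, -1.688, 0.006]
wrist_force: [-0.1, 0.5, 1.0]
width: 0.284
grip_force: 38.3
```

Run:
```python
from h import *
plan(.4190,-.1428,.021,-91)
```

```text
pos [ 0.605  -0.3677  0.0822] yaw -155.0 grip 38.3 w 0.284 q6 2.12 -> [-28.27   7.37   6.01] twist -64.0
```

Emit:
step_arm:
  motion:
    - [1,-4,1,0,-8]
    - [1,-8,2,0,-16]
    - [1,-12,3,0,-24]
    - [1,-16,4,0,-32]
    - [1,-20,5,0,-40]
    - [1,-24,6,0,-48]
    - [1,-27,7,0,-56]
    - [1,-28.3,7.4,0,-64]
    - [1,-28.3,7.4,1,-64]
    - [1,-28.3,7.4,3,-64]
    - [1,-28.3,7.4,3.5,-64]
    - [1,-28.3,7.4,3.5,-64]
    - [1,-28.3,7.4,3.5,-64]

```text
time: 10.25
tool_pos: [0.4174, -0.142, 0.0445]
tcp_rot: [-3.141, 0.03, 0.001]
wrist_force: [-0.3, 0.5, -0.2]
width: 0.287
grip_force: 38.4
```

Run:
```python
from h import *
plan(.4190,-.1428,.021,-91)
im,d,K,T=cam("wrist"); w=cloud(d,K,T);cv2.imwrite("pics/w6.png",im[...,::-1]);np.save("w.npy",w)
print(w[150:260:6,322].round(4))
```

```text
pos [ 0.4174 -0.142   0.0445] yaw -91.1 grip 38.4 w 0.287 q6 1.21 -> [0.16 0.07 2.35] twist -0.1
[[ 4.697e-01 -1.421e-01 -2.000e-04]
 [ 4.656e-01 -1.420e-01 -1.400e-03]
 [ 4.616e-01 -1.419e-01 -1.200e-03]
 [ 4.589e-01 -1.419e-01  7.100e-03]
 [ 4.558e-01 -1.419e-01  1.160e-02]
 [ 4.524e-01 -1.418e-01  1.380e-02]
 [ 4.484e-01 -1.417e-01  1.340e-02]
 [ 4.448e-01 -1.417e-01  1.470e-02]
 [ 4.407e-01 -1.416e-01  1.430e-02]
 [ 4.462e-01 -1.419e-01  4.540e-02]
 [ 4.441e-01 -1.419e-01  4.900e-02]
 [ 4.412e-01 -1.418e-01  5.040e-02]
 [ 4.382e-01 -1.418e-01  5.100e-02]
 [ 4.352e-01 -1.417e-01  5.200e-02]
 [ 4.315e-01 -1.416e-01  5.120e-02]
 [ 4.279e-01 -1.416e-01  5.060e-02]
 [ 4.243e-01 -1.415e-01  5.060e-02]
 [ 4.215e-01 -1.414e-01  5.200e-02]
 [ 4.187e-01 -1.414e-01  5.330e-02]]
```

View pics/w6.png

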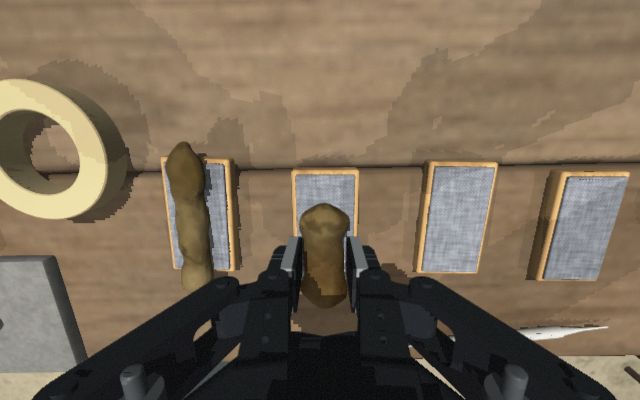

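Bone 3 is held over pad b at (324,255), 4 mm short in x. Correcting and lowering.

Emit:
step_arm:
  motion:
    - [1,0.4,0.1,0.8,0]
    - [1,0.4,0.1,1.4,0]
    - [1,0.4,0.1,1.8,0]
    - [1,0.4,0.1,2.1,0]
    - [1,0.4,0.1,2.3,0]
    - [1,0.4,0.1,2.3,0]

```text
time: 10.9
tool_pos: [0.4208, -0.1426, 0.0214]
tcp_rot: [-3.141, 0.027, 0.001]
wrist_force: [0.5, 0.2, 0.5]
width: 0.286
grip_force: 38.4
```

Emit:
step_arm:
  motion:
    - [1,0,0,0.1,0]
    - [1,0,0,0.15,0]
    - [1,0,0,0.15,0]

```text
time: 11.2
tool_pos: [0.4213, -0.1428, 0.0206]
tcp_rot: [3.141, -0.027, 0.0]
wrist_force: [-1.1, 0.5, 3.2]
width: 0.287
grip_force: 39.1
```

Emit:
step_arm:
  motion:
    - [4.3,0,0,0,0]
    - [4.3,0,0,0,0]
    - [4.3,0,0,0,0]
    - [4.3,0,0,0,0]
    - [4.3,0,0,-1,0]
    - [4.3,0,0,-3,0]
    - [4.3,0,0,-6,0]
    - [4.3,0,0,-10,0]
    - [4.3,0,0,-10,0]
    - [4.3,0,0,-10,0]

```text
time: 12.2
tool_pos: [0.4224, -0.1433, 0.1221]
tcp_rot: [3.14, -0.027, 0.006]
wrist_force: [0.0, 0.7, -0.3]
width: 0.505
grip_force: 0.0
```

```bash
cat >> h.py <<'E'
def comps(lo=.005,hi=.05,mn=300):
    im,d,K,T=cam("wrist"); w=cloud(d,K,T)
    m=((w[...,2]>lo)&(w[...,2]<hi)).astype(np.uint8)
    n,l,st,ce=cv2.connectedComponentsWithStats(m,connectivity=4)
    for i in range(1,n):
        if st[i,4]>mn:
            P=w[l==i];c,s,a=cv2.minAreaRect((P[:,:2]*1000).astype(np.float32))
            if max(s)<130: print(ce[i].round(),st[i,4],np.round(c,1),np.round(s,1),round(a,1),P[:,2].max().round(3))
    return im
E
python3 - <<'E'
from h import *
plan(.6205,-.255,.13,-58)
im=comps();print();comps(.019)
E
```

```text
pos [ 0.4224 -0.1433  0.1221] yaw -91.0 grip 0.0 w 0.505 q6 1.21 -> [20.01 10.83 -0.7 ] twist -33.0
[126. 146.] 5960 [472.8  29. ] [82.9 84. ] 6.9 0.021
[234. 194.] 4373 [427.1 -59.2] [ 44.4 101.9] 86.5 0.031
[415. 194.] 3907 [ 422.6 -229.8] [44.3 79.8] 88.4 0.016
[323. 199.] 3725 [ 419.5 -143. ] [44.1 79. ] 89.2 0.031
[503. 200.] 3978 [ 415.  -315.2] [45.  79.6] 89.0 0.016
[606. 199.] 4176 [ 417.8 -401.4] [62.7 51.1] 16.8 0.028
[ 83. 268.] 8902 [349.1 104.5] [100.7 101.6] 0.1 0.05
[  5. 265.] 413 [364.1 180.7] [41.2  4.4] 4.9 0.021
[288. 276.] 322 [ 335.1 -103.5] [ 6.9 77.3] 68.5 0.008

[229. 194.] 2268 [427.4 -58.5] [ 20.7 101.8] 86.8 0.031
[613. 200.] 3219 [ 417.3 -400.6] [62.4 48.9] 17.5 0.028
[323. 204.] 1699 [ 418.4 -142.9] [27.1 64.3] 88.7 0.031
[ 63. 283.] 490 [351.  101.6] [12.9  8.3] 33.1 0.05
```

Emit:
step_arm:
  motion:
    - [4.3,4,2,-1,-8]
    - [4.3,8,4,-1,-16]
    - [4.3,12,6,-1,-24]
    - [4.3,16,8,-1,-32]
    - [4.3,20,10.8,-1,-33]
    - [4.3,20,10.8,-1,-33]
    - [4.3,20,10.8,-1,-33]
    - [4.3,20,10.8,-1,-33]

```text
time: 13.1
tool_pos: [0.6174, -0.2533, 0.1283]
tcp_rot: [-3.017, -0.865, 0.005]
wrist_force: [-0.1, 0.5, -0.8]
width: 0.5
grip_force: 0.0
```

Run:
```python
from h import *
plan(.6205,-.255,.006,-58)
im=comps();cv2.imwrite("pics/w7.png",im[...,::-1])
```

```text
pos [ 0.6174 -0.2533  0.1283] yaw -58.0 grip 0.0 w 0.5 q6 0.59 -> [ 0.2   0.35 12.23] twist -0.0
[281.  31.] 3714 [ 714.6 -150. ] [53.8 52.9] 29.9 0.041
[572. 150.] 2405 [ 763.5 -408.6] [117.5  32.2] 18.7 0.05
[209. 139.] 1652 [ 606.3 -135.7] [44.6 35.5] 66.9 0.017
[ 17. 172.] 2314 [483.5   3.8] [79.5 32.1] 23.4 0.021
[328. 194.] 419 [ 620.9 -255.9] [26.4 18.1] 34.1 0.021
[ 65. 252.] 3755 [429.  -59.5] [ 44.8 100.4] 86.4 0.03
[553. 293.] 2497 [ 646.9 -514.6] [74.5 92.1] 1.9 0.025
[140. 289.] 2562 [ 416.1 -142.2] [44.5 88.7] 87.1 0.031
[ 75. 335.] 390 [321.9 -98.4] [  6.7 104.7] 68.8 0.009
[450. 377.] 303 [ 508.9 -497.4] [17.7 23. ] 81.8 0.02
```

View pics/w7.png

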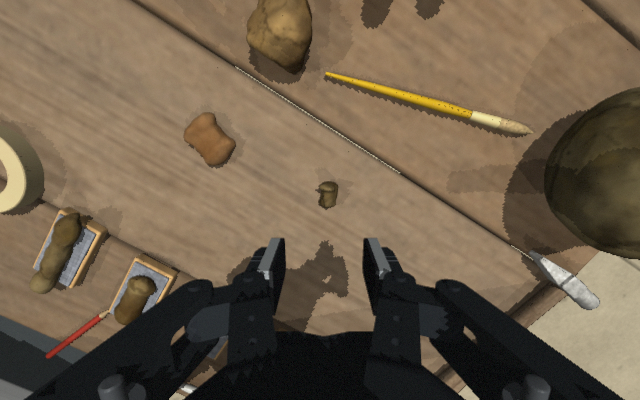

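Emit:
step_arm:
  motion:
    - [4.3,0.2,0.4,4,-2]
    - [4.3,0.2,0.4,8,-2]
    - [4.3,0.2,0.4,10,-2]
    - [4.3,0.2,0.4,11.5,-2]
    - [4.3,0.2,0.4,12.1,-2]
    - [4.3,0.2,0.4,12.3,-2]
    - [4.3,0.2,0.4,12.3,-2]
    - [1,0.2,0.4,12.3,-2]
    - [1,0.2,0.4,12.3,-2]
    - [1,0.2,0.4,12.3,-2]
    - [1,0.2,0.4,12.3,-2]
    - [1,0.2,0.4,12.3,-2]
    - [1,0.2,0.4,12.3,-2]
    - [1,0.2,0.4,11.5,-2]
    - [1,0.2,0.4,9,-2]
    - [1,0.2,0.4,5,-2]
    - [1,0.2,0.4,5,-2]
    - [1,0.2,0.4,5,-2]
  force: 30

```text
time: 14.95
tool_pos: [0.6244, -0.2573, 0.0824]
tcp_rot: [3.002, 0.918, 0.004]
wrist_force: [0.6, -0.6, -0.3]
width: 0.178
grip_force: 27.2
```

Run:
```python
from h import *
plan(.415,-.3152,.022,-90)
im=comps(.06,.12,100);cv2.imwrite("pics/w8.png",im[120:400,160:480,::-1])
```

```text
pos [ 0.6244 -0.2573  0.0824] yaw -56.0 grip 27.2 w 0.178 q6 0.55 -> [-20.61  -6.93   5.98] twist 34.0
[629. 240.] 2023 [ 730.3 -419.1] [80.1 15.1] 49.3 0.073
[324. 260.] 3298 [ 623.7 -258.3] [26.7 42.8] 34.4 0.12
```

View pics/w8.png

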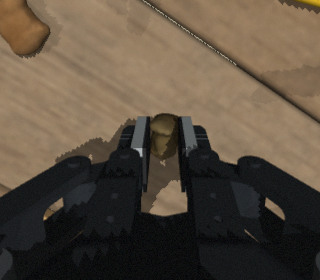

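Molar held between the pads. Carrying to pad d.

Emit:
step_arm:
  motion:
    - [1,-4,-1.5,0,8]
    - [1,-8,-3,0,16]
    - [1,-12,-4.5,0,24]
    - [1,-16,-6,0,32]
    - [1,-20,-6.9,0,34]
    - [1,-20.6,-6.9,0,34]
    - [1,-20.6,-6.9,1,34]
    - [1,-20.6,-6.9,3,34]
    - [1,-20.6,-6.9,3.5,34]
    - [1,-20.6,-6.9,3.5,34]
    - [1,-20.6,-6.9,3.5,34]

```text
time: 16.1
tool_pos: [0.4144, -0.3142, 0.045]
tcp_rot: [-3.141, -0.002, 0.001]
wrist_force: [-1.2, -0.1, 0.3]
width: 0.18
grip_force: 27.2
```

Run:
```python
from h import *
plan(.415,-.3152,.022,-90)
im,d,K,T=cam("wrist"); w=cloud(d,K,T);cv2.imwrite("pics/w9.png",im[...,::-1])
print(w[150:310:6,324].round(4))
```

```text
pos [ 0.4144 -0.3142  0.045 ] yaw -89.9 grip 27.2 w 0.18 q6 0.87 -> [0.06 0.1  2.3 ] twist 0.1
[[ 4.666e-01 -3.146e-01 -4.000e-04]
 [ 4.626e-01 -3.146e-01 -9.000e-04]
 [ 4.581e-01 -3.146e-01 -3.900e-03]
 [ 4.540e-01 -3.146e-01 -3.400e-03]
 [ 4.525e-01 -3.146e-01  1.050e-02]
 [ 4.494e-01 -3.146e-01  1.430e-02]
 [ 4.453e-01 -3.146e-01  1.330e-02]
 [ 4.413e-01 -3.146e-01  1.340e-02]
 [ 4.372e-01 -3.146e-01  1.280e-02]
 [ 4.336e-01 -3.146e-01  1.440e-02]
 [ 4.293e-01 -3.146e-01  1.390e-02]
 [ 4.249e-01 -3.146e-01  1.310e-02]
 [ 4.214e-01 -3.146e-01  1.510e-02]
 [ 4.172e-01 -3.146e-01  1.510e-02]
 [ 4.250e-01 -3.146e-01  4.350e-02]
 [ 4.241e-01 -3.146e-01  4.950e-02]
 [ 4.223e-01 -3.146e-01  5.290e-02]
 [ 4.204e-01 -3.146e-01  5.610e-02]
 [ 4.148e-01 -3.146e-01  5.200e-02]
 [ 4.108e-01 -3.146e-01  5.150e-02]
 [ 4.076e-01 -3.147e-01  5.220e-02]
 [ 4.028e-01 -3.147e-01  5.030e-02]
 [ 3.666e-01 -3.147e-01 -3.000e-04]
 [ 3.615e-01 -3.147e-01 -1.000e-04]
 [ 3.563e-01 -3.148e-01  1.000e-04]
 [ 3.502e-01 -3.148e-01 -8.000e-04]
 [ 3.450e-01 -3.148e-01 -4.000e-04]]
```

View pics/w9.png

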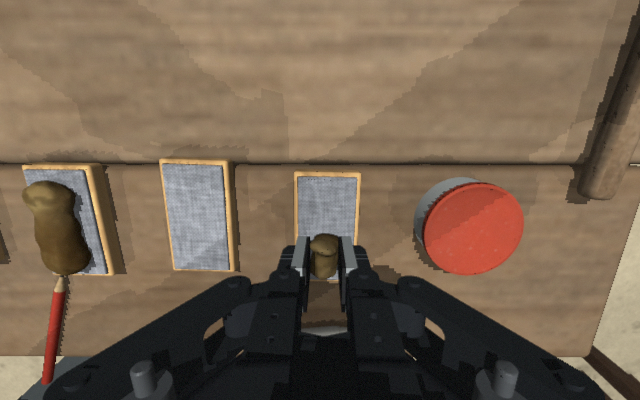

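Molar over pad d at (325,255), about 2 mm short in x. Lowering.

Emit:
step_arm:
  motion:
    - [1,0.2,0.1,0.8,0]
    - [1,0.2,0.1,1.4,0]
    - [1,0.2,0.1,1.8,0]
    - [1,0.2,0.1,2.1,0]
    - [1,0.2,0.1,2.2,0]
    - [1,0.2,0.1,2.2,0]

```text
time: 16.75
tool_pos: [0.4156, -0.3155, 0.0232]
tcp_rot: [-3.141, 0.0, 0.0]
wrist_force: [-0.5, 1.0, -1.0]
width: 0.181
grip_force: 27.2
```

Emit:
step_arm:
  motion:
    - [1,0,0,0.1,0]
    - [1,0,0,0.2,0]
    - [1,0,0,0.2,0]

```text
time: 17.05
tool_pos: [0.416, -0.3158, 0.0227]
tcp_rot: [3.141, -0.0, 0.0]
wrist_force: [-2.8, 1.9, 9.2]
width: 0.183
grip_force: 29.3
```

Emit:
step_arm:
  motion:
    - [1,0,0,-0.1,0]
    - [3.3,0,0,-0.1,0]
    - [3.3,0,0,-0.1,0]
    - [3.3,0,0,-0.1,0]
    - [3.3,0,0,-0.1,0]
    - [3.3,0,0,-1,0]
    - [3.3,0,0,-3,0]
    - [3.3,0,0,-6,0]
    - [3.3,0,0,-10,0]
    - [3.3,0,0,-10,0]
    - [3.3,0,0,-10,0]

```text
time: 18.15
tool_pos: [0.4168, -0.3165, 0.1234]
tcp_rot: [3.139, -0.0, 0.005]
wrist_force: [-0.1, -1.0, 0.0]
width: 0.383
grip_force: 0.0
```

Run:
```python
from h import *
plan(.6065,-.135,.13,-21)
im=comps(.019,.05,150)
```

```text
pos [ 0.4168 -0.3165  0.1234] yaw -90.0 grip 0.0 w 0.383 q6 0.87 -> [ 18.97 -18.15  -0.65] twist -69.0
[ 36. 187.] 2645 [426.7 -59.1] [ 21.2 102.1] 86.4 0.031
[133. 199.] 1825 [ 418.2 -144.7] [64.5 26.5] 1.1 0.031
[424. 198.] 3649 [ 419.4 -407.5] [61.8 61.2] 58.3 0.028
[323. 205.] 470 [ 413.8 -316.7] [18.3 26.2] 85.6 0.035
```

Molar sits 2 mm from the pad centre, top at 35 mm as expected. Last is bone 2.

Emit:
step_arm:
  motion:
    - [6,4,-4,-1,-8]
    - [6,8,-8,-1,-16]
    - [6,12,-12,-1,-24]
    - [6,16,-15,-1,-32]
    - [6,19,-18.2,-1,-40]
    - [6,19,-18.2,-1,-48]
    - [6,19,-18.2,-1,-56]
    - [6,19,-18.2,-1,-64]
    - [6,19,-18.2,-1,-69]
    - [6,19,-18.2,-1,-69]
    - [6,19,-18.2,-1,-69]
    - [6,19,-18.2,-1,-69]

```text
time: 19.4
tool_pos: [0.6051, -0.1335, 0.1304]
tcp_rot: [-2.59, -1.777, 0.001]
wrist_force: [0.5, 0.0, -0.1]
width: 0.701
grip_force: 0.0
```

Run:
```python
from h import *
plan(.6065,-.135,.0045,-22)
im=comps();cv2.imwrite("pics/w10.png",im[...,::-1])
```

```text
pos [ 0.6051 -0.1335  0.1304] yaw -21.1 grip 0.0 w 0.701 q6 0.11 -> [-0.09  0.2  12.59] twist 0.9
[506.  49.] 1919 [786.9 -69.7] [43.2 20.2] 89.1 0.05
[109.  75.] 6875 [472.7  29.2] [84.2 83.3] 15.4 0.022
[10. 72.] 993 [392.2  68.1] [53.5 25.1] 51.6 0.014
[447. 167.] 3490 [ 724.2 -146.8] [63.4 53. ] 6.6 0.041
[122. 190.] 4237 [428.4 -59. ] [ 44.  100.1] 86.3 0.031
[324. 194.] 1366 [ 606.  -134.5] [43.9 36. ] 68.4 0.016
[564. 201.] 1834 [ 812.4 -213.8] [22.8 63.2] 40.6 0.05
[162. 263.] 3071 [ 418.9 -143. ] [44.6 81.3] 89.1 0.031
[ 60. 257.] 500 [321.6 -97.5] [  6.8 102.3] 68.9 0.008
[596. 362.] 485 [ 811.7 -405.3] [17.3 41.7] 61.5 0.05
```

View pics/w10.png

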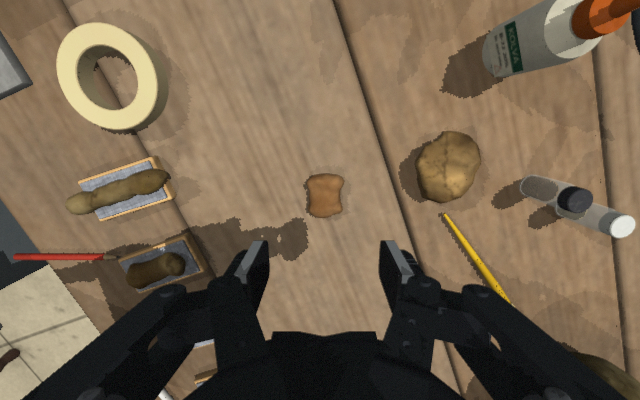

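Bone 2 at (324,194), already aligned. Descending and grasping.

Emit:
step_arm:
  motion:
    - [6,-0.1,0.1,4,0]
    - [6,-0.1,0.1,8,0]
    - [6,-0.1,0.1,10,0]
    - [6,-0.1,0.1,11.5,0]
    - [6,-0.1,0.1,12.3,0]
    - [6,-0.1,0.1,12.6,0]
    - [6,-0.1,0.1,12.6,0]
    - [2,-0.1,0.1,12.6,0]
    - [2,-0.1,0.1,12.6,0]
    - [2,-0.1,0.1,12.6,0]
    - [2,-0.1,0.1,12.6,0]
    - [2,-0.1,0.1,12.6,0]
    - [2,-0.1,0.1,12.6,0]
    - [2,-0.1,0.1,11.5,0]
    - [2,-0.1,0.1,9,0]
    - [2,-0.1,0.1,5,0]
    - [2,-0.1,0.1,5,0]
    - [2,-0.1,0.1,5,0]
  force: 40

```text
time: 21.25
tool_pos: [0.6082, -0.1353, 0.0842]
tcp_rot: [2.586, 1.777, 0.005]
wrist_force: [-0.2, 0.2, -1.3]
width: 0.367
grip_force: 34.9
```

Run:
```python
from h import *
plan(.4226,-.2298,.022,-90)
```

```text
pos [ 0.6082 -0.1353  0.0842] yaw -21.0 grip 34.9 w 0.367 q6 0.11 -> [-15.47 -13.97   6.14] twist 69.0
```

Emit:
step_arm:
  motion:
    - [2,-3,-3,0,8]
    - [2,-6,-6,0,16]
    - [2,-9,-9,0,24]
    - [2,-12,-12,0,32]
    - [2,-15.5,-14,0,40]
    - [2,-15.5,-14,0,48]
    - [2,-15.5,-14,0,56]
    - [2,-15.5,-14,0,64]
    - [2,-15.5,-14,0,69]
    - [2,-15.5,-14,2,69]
    - [2,-15.5,-14,3.5,69]
    - [2,-15.5,-14,3.5,69]
    - [2,-15.5,-14,3.5,69]

```text
time: 22.55
tool_pos: [0.4191, -0.2288, 0.0455]
tcp_rot: [-3.14, -0.0, 0.003]
wrist_force: [0.1, -0.2, 0.2]
width: 0.371
grip_force: 34.9
```

Run:
```python
from h import *
plan(.4226,-.2298,.022,-90)
im,d,K,T=cam("wrist"); w=cloud(d,K,T);cv2.imwrite("pics/w11.png",im[...,::-1])
print(w[150:310:6,324].round(4))
```

```text
pos [ 0.4191 -0.2288  0.0455] yaw -90.0 grip 34.9 w 0.371 q6 1.02 -> [0.35 0.1  2.35] twist 0.0
[[ 4.712e-01 -2.292e-01 -0.000e+00]
 [ 4.674e-01 -2.292e-01  7.000e-04]
 [ 4.632e-01 -2.292e-01 -1.000e-04]
 [ 4.610e-01 -2.292e-01  1.080e-02]
 [ 4.577e-01 -2.292e-01  1.340e-02]
 [ 4.539e-01 -2.292e-01  1.380e-02]
 [ 4.496e-01 -2.292e-01  1.230e-02]
 [ 4.461e-01 -2.292e-01  1.410e-02]
 [ 4.416e-01 -2.292e-01  1.260e-02]
 [ 4.380e-01 -2.292e-01  1.400e-02]
 [ 4.336e-01 -2.292e-01  1.310e-02]
 [ 4.410e-01 -2.292e-01  4.570e-02]
 [ 4.390e-01 -2.292e-01  4.950e-02]
 [ 4.369e-01 -2.292e-01  5.270e-02]
 [ 4.328e-01 -2.292e-01  5.100e-02]
 [ 4.302e-01 -2.292e-01  5.290e-02]
 [ 4.260e-01 -2.292e-01  5.140e-02]
 [ 4.231e-01 -2.292e-01  5.270e-02]
 [ 4.195e-01 -2.292e-01  5.260e-02]
 [ 4.165e-01 -2.292e-01  5.360e-02]
 [ 4.126e-01 -2.292e-01  5.320e-02]
 [ 4.091e-01 -2.293e-01  5.340e-02]
 [ 4.050e-01 -2.293e-01  5.280e-02]
 [ 3.995e-01 -2.293e-01  5.040e-02]
 [ 3.597e-01 -2.292e-01 -1.100e-03]
 [ 3.544e-01 -2.293e-01 -9.000e-04]
 [ 3.496e-01 -2.293e-01  1.000e-04]]
```

View pics/w11.png

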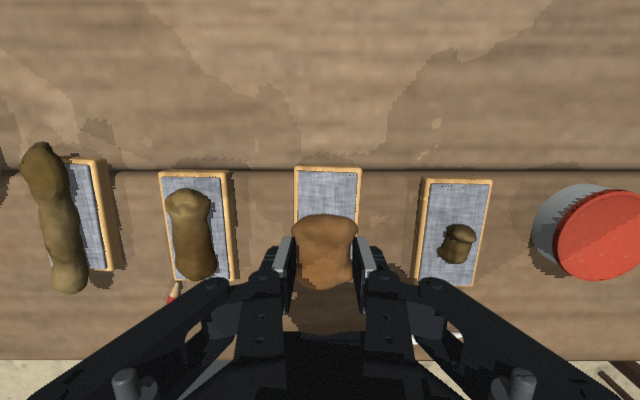

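Bone 2 held at (325,250) over pad c, 3.5 mm short in x. Lowering.

Emit:
step_arm:
  motion:
    - [2,0.3,0.1,0.8,0]
    - [2,0.3,0.1,1.4,0]
    - [2,0.3,0.1,1.8,0]
    - [2,0.3,0.1,2.1,0]
    - [2,0.3,0.1,2.3,0]
    - [2,0.3,0.1,2.3,0]

```text
time: 23.2
tool_pos: [0.4228, -0.2302, 0.0229]
tcp_rot: [-3.141, 0.0, 0.001]
wrist_force: [0.2, -0.2, -0.5]
width: 0.373
grip_force: 34.9
```

Emit:
step_arm:
  motion:
    - [2,0,0,0.1,0]
    - [2,0,0,0.2,0]
    - [2,0,0,0.2,0]

```text
time: 23.5
tool_pos: [0.4232, -0.2305, 0.0214]
tcp_rot: [3.141, 0.0, 0.0]
wrist_force: [0.3, -1.1, -0.0]
width: 0.366
grip_force: 34.9
```

Emit:
step_arm:
  motion:
    - [2,0,0,0.1,0]
    - [2,0,0,0.15,0]
    - [2,0,0,0.15,0]

```text
time: 23.8
tool_pos: [0.4232, -0.2306, 0.0211]
tcp_rot: [-3.142, -0.0, 0.0]
wrist_force: [-2.9, 2.0, 11.1]
width: 0.369
grip_force: 38.7
```

Emit:
step_arm:
  motion:
    - [2,0,0,-0.1,0]
    - [4.8,0,0,-0.1,0]
    - [4.8,0,0,-0.1,0]
    - [4.8,0,0,-0.1,0]
    - [4.8,0,0,-0.1,0]
    - [4.8,0,0,-1,0]
    - [4.8,0,0,-3,0]
    - [4.8,0,0,-6,0]
    - [4.8,0,0,-10,0]
    - [4.8,0,0,-12,0]
    - [4.8,0,0,-12,0]
    - [4.8,0,0,-12,0]

```text
time: 25.0
tool_pos: [0.4232, -0.2305, 0.1403]
tcp_rot: [3.141, 0.0, 0.002]
wrist_force: [-0.4, -0.0, -0.4]
width: 0.564
grip_force: 0.0
```

Run:
```python
from h import *
im=comps(.019,.05,150);print();comps(.006,.05,300);cv2.imwrite("pics/w12.png",im[...,::-1])
print(bot.read_state()["time"])
```

```text
[145. 189.] 2084 [427.2 -58.3] [ 21.1 101.2] 86.5 0.031
[234. 200.] 1497 [ 418.4 -143.2] [27.2 63.8] 88.7 0.031
[506. 200.] 3265 [ 419.4 -407.2] [61.8 61.5] 47.2 0.027
[323. 195.] 1401 [ 423.6 -230.8] [36.5 43.9] 89.0 0.031
[411. 206.] 408 [ 413.6 -315.9] [17.1 26.7] 85.1 0.035

[ 48. 140.] 5653 [472.3  27.8] [82.5 83.6] 77.2 0.021
[153. 188.] 4028 [427.5 -59.4] [ 45.1 101.4] 85.8 0.031
[324. 191.] 3365 [ 422.7 -230. ] [44.  79.8] 88.1 0.031
[238. 195.] 3409 [ 419.  -142.9] [44.8 79.9] 89.2 0.031
[408. 199.] 3372 [ 414.9 -315.5] [44.4 80. ] 89.0 0.034
[505. 198.] 3706 [ 419.  -407.4] [62.4 61.4] 64.6 0.027
[ 32. 260.] 5372 [349.   93.3] [ 80.3 100.6] 89.7 0.03
25.1
```

View pics/w12.png

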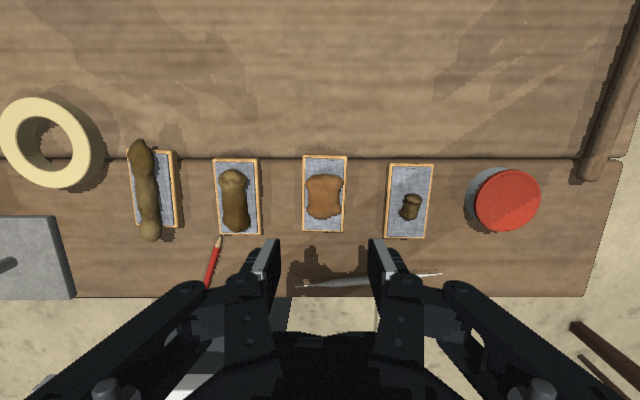

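All four bones are within 2 mm of their pad centres, flat, and in the right order. The tin and roll have not moved.

```bash
python3 -c "
from workcell import bot
print(bot.finish_job())"
```

```text
the job is handed in; nothing more can be done
None
```

The job is handed in, though no verdict came back: by the last camera check all four bones lie flat within about 2 mm of their pad centres, shortest at the tin to longest at the roll, with the two longest straight along their pads and the tin and roll unmoved.

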